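Load the milling-set carrier and present it level to the code reader

TASK

Make up the milling set and check it in: stand the purple-capped vial in the carrier's one-dot well first, then the dark-blue-capped vial in the two-dot well, leaving the carrier in its nest meanwhile. Then lift the carrier straight up out of the nest by its upright handle plate and carry it smoothly and level, so that the loose steel grinding ball never leaves its seat, to the code reader, and hold it about 5 cm above the yellow outline on the reader's pad, centred and lined up with the outline, vial end towards the dark window. Finish while still holding it there in the air, level and still; leave the other things on the bench where they stand.

Things in the scene. Friction and masses are not known exactly. Their poses are not given: they have to be found in the camera images.
- carrier: Loose blue tray (standard plate footprint, 128 mm along its x, 86 mm along its y, base plate 6 mm thick; about 0.25 kg) with a white two-well block at its +x end, an aluminium handle plate upright in the middle and a white ball-seat block at its -x end. Origin: centre of the underside; z up out of the deck. The vial end is +x. The well block reaches z = 26 mm, the ball-seat block z = 20 mm.
- handle (a point): Grip point of the carrier's handle plate, 53 mm above the carrier's underside, on its middle. The plate is 12 mm thick along the carrier's y (the direction to pinch it), 30 mm wide along its x and its top edge is 64 mm above the underside; black grip band from 43 to 64 mm. On both sides of it (along y) the deck is free.
- well_one (a point): Centre of the floor of the one-dot well (one small black dot on the block beside it, at the carrier's +y side). Round well, 25 mm across, 20 mm deep; its floor is 6 mm above the carrier's underside. The two wells are 46 mm apart and lie 42 mm from the handle plate's middle; pinching a vial along the carrier's y leaves the most room there.
- well_two (a point): Centre of the floor of the two-dot well (two small black dots beside it, at the carrier's -y side). Same size as the one-dot well.
- ball_seat (a point): Where the ball's centre belongs: the ball rests on the edge of a 13 x 13 mm square hole in the ball-seat block, 40 mm from the handle towards -x of the carrier, centre 31 mm above the carrier's underside. The seat is shallow: the ball rolls out if the carrier tips by about 30 degrees or is jerked.
- ball_center (a point): Centre of the loose polished steel grinding ball, 25 mm in diameter, 64 g, that starts in its seat on the carrier.
- vial_purple: Loose sample vial with a purple cap, 17 mm wide (18 over the cap), 54 mm tall, about 14 g, standing upright on the bench. Origin: centre of its underside, z up.
- vial_blue: Loose sample vial with a dark blue cap, 17 mm wide (18 over the cap), 58 mm tall, about 14 g, standing upright on the bench. Origin: centre of its underside, z up.
- nest: Fixed aluminium plate nest, 156 x 114 mm, 6 mm thick, with four black corner locators that rise 20 mm above the bench (14 mm above the plate) and surround the carrier's corners with 2 mm play. Origin: centre of its underside. The carrier stands in it at the start with its underside 6 mm above the bench and its axes along the nest's.
- reader: Fixed bench code reader: a flat black pad (180 x 136 mm, top 5 mm above the bench) with a yellow outline (150 x 110 mm) on it, and behind it, at +x, a white head 100 mm wide and 150 mm tall with a dark window whose face is 95 mm from the origin. Origin: centre of the outline, at bench height; x points from the outline to the window, z up. A carrier presented rightly has its x along the reader's x.
- white_cup: Bystander: white-lidded sample pot, 54 mm across, 62 mm tall; stays where it is. Origin: centre of its underside.
- stain_bottle: Bystander: small dropper bottle with violet contents, 36 mm across, 100 mm tall; stays where it is. Origin: centre of its underside.

How it is judged:
By the outcome, as a careful person would: the job done as asked, in the order asked, and still so for the second after the job is handed in, while the arm keeps its last pose, push and grip.
It also fails if it takes over 70 s, if anything falls off the work surface, if the arm or the gripper's body presses on something with over 40 N, if the wrist force passes 120 N, or if a joint passes its speed limit or range.

ROBOT

A 6-joint arm with a two-finger parallel gripper is mounted at the origin on a cart in front of the work surface, level with it; the furniture and walls round the work are solid. World frame = base frame: x ahead of the robot, y to its left, z up, the work surface at z = 0. Lengths are in m, angles in rad, forces in N, time in s.
With the tool pointing down it reaches from about 0.4 to 0.825 m from the base axis. Payload 7 kg.
Tool frame: the origin (TCP) lies midway between the tips of the shut fingers; the grasp point (between the pads) lies 19 mm behind it; z points along the fingers, x is the direction in which the jaws open and shut, and the axes are right-handed (so a half turn about z gives the same grasp; the last joint's range is limited). The gripper opens to 88 mm and grips with 3 to 60 N. Pads are 19 mm wide; open, the fingers measure 130 mm over their backs; the gripper's body (78 mm by 193 mm) begins 47 mm behind the grasp point.
Start: joints at [-1.031, 0.359, 0.012, 0, -1.224, -0.288], TCP at [0.168, -0.654, 0.227] pointing down, gripper open.
Joint ranges: [-3.07, 3.07], [-1.43, 2.12], [-1.02, 1.25], [-3.03, 1.67], [-3.05, -0], [-3.03, 3.03]. Speed limits (rad/s): [2.39, 2.39, 3.01, 3.14, 3.14, 3.14].

INTERFACE

Orientations are given as [roll, pitch, yaw] about the fixed x, y, z axes, in that order (R = Rz(yaw) Ry(pitch) Rx(roll)).
In Python, from station import status, eyes, workorder gives the robot as it stands.
- The arm moves only by the shell command python3 -m jog 'ROWS' [OPENING] [FORCE]. ROWS is JSON, a list of rows, each a list of 6 numbers: the shift along the world's x, y, z in mm, then the turn, a rotation vector about the world's x, y, z in rad. A call has 1 to 12 rows; each row shifts and turns the pose as measured when the row begins; what a row does not reach is not made up. A row lasts 1/10 s, in which the tool goes at most 50 mm and 8.59 degrees, less where a joint would pass 70% of its speed; a pose out of reach is approached as far as the arm can. A call with a gripper value outside its range is refused whole. OPENING is the opening, from 0 (shut) to 1 (fully open), set as the call begins (- or left out, the last holds). The fingers move at their own pace and stop on an object; FORCE is the grip in N (left out, the last holds). Time passes only in rows, so rows that do not move let the fingers close. It gives the time, the measured TCP pose, the force and the opening at its end, in the units of the state.
- status.get_state(): the state, without advancing time (a new reading comes with each control period).
- eyes.grab_frame(name): name is "scene" or "top" or "wrist"; returns the picture (400x640x3 uint8, blue, green, red); there is no depth.
- eyes.calibration(name): a dict with "camera_matrix" (3x3 intrinsics, pixels), "k1" (the pictures are not rectified: a ray, as slopes to the right and down, at radius r is drawn at 1 + k1 r^2 times it, then the intrinsics apply), "cam_to_world" (4x4, takes a point from camera to world coordinates); the wrist camera has in their place "hand_eye" (4x4, takes a point from camera to tool coordinates, whose origin is the TCP and whose axes are the tool frame's). Camera axes: x right, y up, looking along -z (the intrinsics and any distortion apply to the point x, -y, -z); pixel columns grow to the right and rows downward; lengths in m; the calibration is good to about 2 mm. A picture is of the moment at which its call begins: read the wrist's pose just before it. calibration takes no time and is no camera call.
- workorder.job_done(): hands the job in, once; it reports no verdict.
The state is a dict: "t": time; "q": joint angles; "qd": joint speeds; "joint_efforts": joint torques, N m; "eef_pos": TCP position; "ee_rot": TCP orientation; "force": force on the tool from outside, world axes, zero at the start; "moment": the same for the moment, N m; "width": finger opening in m.
Only numpy, scipy, OpenCV 4.12 (cv2) and the standard library are available. Lean on these libraries where they do the work, as an engineer would, in place of code of your own. Each camera call takes 0.05 s, during which the arm holds its last target. There are 200 camera calls.

## Working session

There is one attempt and no reset: what is moved stays moved. The work goes in short steps, Python scripts to look and compute and a shell command to move; the robot and the scene stay as the last step left them, time stands still between calls to the robot, and variables do not carry over. Pictures are saved under pics/ and viewed, about 8 in all and at most 12, crops included, and the job is handed in when it is done.

```bash
ls; mkdir -p pics; cat > h.py <<'E'
import numpy as np, cv2
from station import status, eyes, workorder
from scipy.spatial.transform import Rotation as Ro
def T_tool(s=None):
    s=s or status.get_state(); T=np.eye(4)
    T[:3,:3]=Ro.from_euler('xyz',s['ee_rot']).as_matrix(); T[:3,3]=s['eef_pos']; return T
def c2w(name,Tt=None):
    c=eyes.calibration(name)
    return np.array(c['cam_to_world']) if 'cam_to_world' in c else Tt@np.array(c['hand_eye'])
def ray(name,px,Tt=None):
    c=eyes.calibration(name);K=np.array(c['camera_matrix']);M=c2w(name,Tt)
    d=np.linalg.inv(K)@[px[0],px[1],1]; d=d[:2]/d[2]; u=d.copy()
    for _ in range(20): u=d/(1+c['k1']*(u@u))
    return M[:3,3],M[:3,:3]@np.array([u[0],-u[1],-1])
def at_z(name,px,z,Tt=None):
    o,d=ray(name,px,Tt); return o+d*(z-o[2])/d[2]
def proj(name,P,Tt=None):
    c=eyes.calibration(name);K=np.array(c['camera_matrix']);M=np.linalg.inv(c2w(name,Tt))
    p=M[:3,:3]@np.array(P)+M[:3,3]; u=np.array([p[0],-p[1]])/-p[2]; u=u*(1+c['k1']*(u@u))
    return (K@[u[0],u[1],1])[:2]
E
python3 - <<'E'
from h import *
print(status.get_state())
for n in ('top','scene'):
    cv2.imwrite(f'pics/{n}0.png',eyes.grab_frame(n)); c=eyes.calibration(n); print(n,c)
print(eyes.calibration('wrist'))
E
```

```text
pics
{'t': 0.0, 'q': array([-1.03088516e+00,  3.59389041e-01,  1.10812732e-02, -4.20081857e-04,
       -1.22411311e+00, -2.88045888e-01]), 'qd': array([-5.60524837e-05, -2.01286956e-04, -6.77574707e-04, -1.27354092e-03,
        9.47050376e-04,  4.77251739e-04]), 'joint_efforts': array([ 5.15685842e-04, -5.82707334e+01,  2.93053633e+01,  6.99657887e+00,
        6.85199499e-03, -1.77102997e-04]), 'eef_pos': array([ 0.16805542, -0.65323313,  0.22561846]), 'ee_rot': array([-3.14150973e+00, -1.66981365e-03,  1.82251848e+00]), 'force': array([-0.0332747 ,  0.8019746 , -0.44924203]), 'moment': array([-0.00527139,  0.02832053,  0.02233409]), 'width': 0.08781934579130694}
top {'camera_matrix': array([[452.59872014,   0.        , 320.14848528],
       [  0.        , 452.59872014, 203.06205647],
       [  0.        ,   0.        ,   1.        ]]), 'k1': 0.018478723134530656, 'cam_to_world': array([[-0.00149765,  0.99886599, -0.04758657,  0.45882832],
       [-0.99997602, -0.00181767, -0.00668234, -0.02748759],
       [-0.00676126,  0.04757542,  0.99884477,  1.1035941 ],
       [ 0.        ,  0.
[... 364 characters left out ...]
2732 ,  0.46998048],
       [-0.01363312,  0.8223286 ,  0.56884955,  0.55253411],
       [ 0.        ,  0.        ,  0.        ,  1.        ]])}
{'camera_matrix': array([[348.60090039,   0.        , 319.51049541],
       [  0.        , 348.60090039, 200.94900851],
       [  0.        ,   0.        ,   1.        ]]), 'k1': -0.044299685542976856, 'hand_eye': array([[ 9.99999448e-01, -9.79454577e-04, -3.79928612e-04,
        -3.10959419e-04],
       [-1.04345878e-03, -9.67992108e-01, -2.50978463e-01,
        -6.74847203e-02],
       [-1.21945894e-04,  2.50978721e-01, -9.67992596e-01,
        -1.58785862e-01],
       [ 0.00000000e+00,  0.00000000e+00,  0.00000000e+00,
         1.00000000e+00]])}
```

View pics/top0.png

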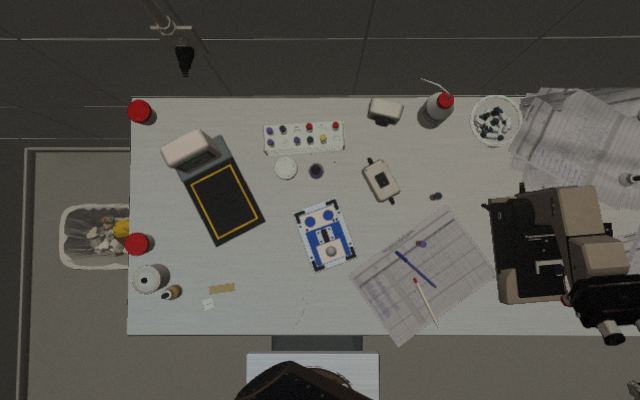

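View pics/scene0.png

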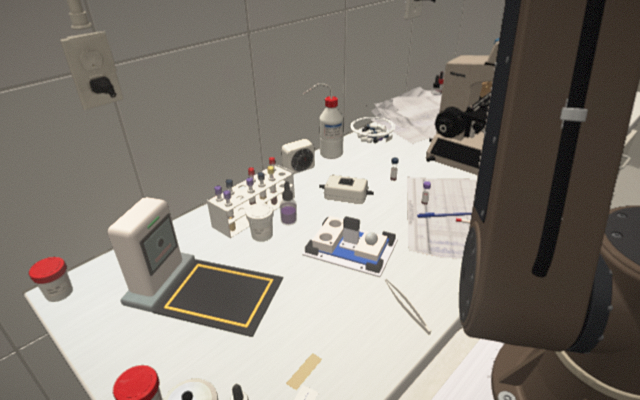

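The top view shows the carrier at about (325,235) with the wells at its upper end and the ball at (331,252). The purple vial is at (421,244), the blue vial at (436,196) and the reader outline at about (226,201). Next I'll measure these.

```bash
python3 - <<'E'
from h import *
im=cv2.imread('pics/top0.png')
cr=cv2.resize(im[180:280,285:445],None,fx=5,fy=5,interpolation=cv2.INTER_CUBIC)
cv2.imwrite('pics/crop1.png',cr)
hsv=cv2.cvtColor(im,cv2.COLOR_BGR2HSV)
m=cv2.inRange(hsv,(15,110,80),(35,255,255)); m[:, :180]=0;m[:,275:]=0;m[250:]=0;m[:150]=0
pts=np.argwhere(m)[:,::-1].astype(np.float32)
W=np.array([at_z('top',p,.005)[:2] for p in pts],np.float32)
r=cv2.minAreaRect(W);print(len(pts),r, pts.min(0),pts.max(0)); print(cv2.boxPoints(r))
# vial caps
for nm,(x,y),h in(('purple',(421,244),.050),('blue',(436,196),.054)):
    sub=hsv[y-12:y+13,x-12:x+13]; mm=(sub[...,1]>90)&(sub[...,0]>100)&(sub[...,0]<165)
    q=np.argwhere(mm)[:,::-1]+[x-12,y-12]; print(nm,len(q),q.mean(0),at_z('top',q.mean(0),h),q.min(0),q.max(0))
E
```

```text
507 ((0.5163429379463196, 0.21419137716293335), (0.15161927044391632, 0.11141177266836166), 27.04803466796875) [190. 164.] [257. 239.]
[[0.4234934  0.22933099]
 [0.4741565  0.13010481]
 [0.6091925  0.19905177]
 [0.5585294  0.29827794]]
purple 27 [422.2962963  243.55555556] [ 0.41475839 -0.25674028  0.05      ] [420 241] [425 246]<stdin>:13: RuntimeWarning: Mean of empty slice.
  ret = um.true_divide(
Traceback (most recent call last):
ValueError: zero-size array to reduction operation minimum which has no identity
```

View pics/crop1.png

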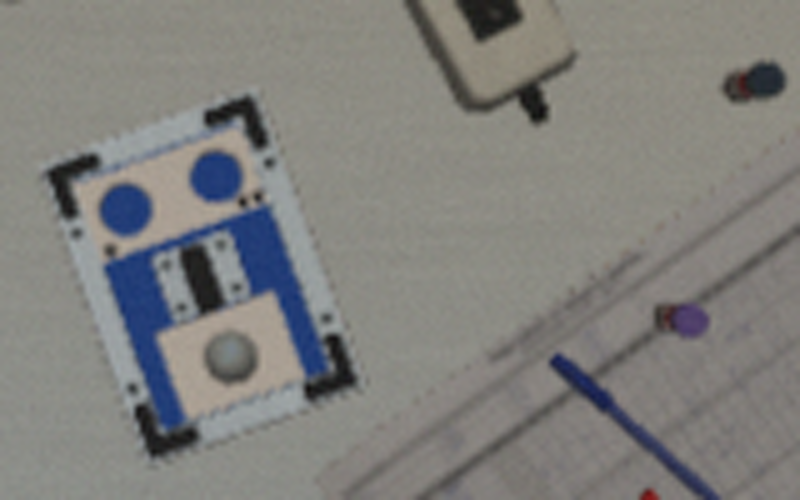

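The crop shows the wells at crop pixels (125,209) with one dot and (217,176) with two dots. The handle top is at (203,278), the ball at (230,357), the purple cap at (690,320) and the blue cap at (768,80).

```bash
python3 - <<'E'
from h import *
from scipy.optimize import least_squares
f=lambda x,y:((x+.5)/5-.5+285,(y+.5)/5-.5+180)
obs=[((-.040,0,.037),f(230,357)),((.042,.023,.030),f(125,209)),((.042,-.023,.030),f(217,176)),((0,0,.070),f(203,278))]
def res(p):
    R=Ro.from_euler('z',p[2]).as_matrix()
    return np.concatenate([proj('top',R@np.array(P)+[p[0],p[1],0])-o for P,o in obs])
s=least_squares(res,[.45,-.03,.3]);print(s.x,np.degrees(s.x[2]),s.fun.round(2))
R=Ro.from_euler('z',s.x[2]).as_matrix()
for n,P in(('w1',(.042,.023,0)),('w2',(.042,-.023,0))):print(n,R@np.array(P)+[*s.x[:2],0])
print('purple',at_z('top',f(690,320),.054),'blue',at_z('top',f(768,80),.058))
for z in(.05,.054):print(proj('scene',[*at_z('top',f(690,320),.054)[:2],z]),proj('scene',[*at_z('top',f(768,80),.058)[:2],z]))
print(proj('scene',R@np.array([-.04,0,.037])+[*s.x[:2],0]))
E
```

```text
[ 0.4347228  -0.03142769  0.34476372] 19.753506340970137 [ 0.1  -0.04  0.15  0.01 -0.    0.02 -0.24  0.01]
w1 [0.46647791 0.0044138  0.        ]
w2 [ 0.48202473 -0.03887934  0.        ]
purple [ 0.41482324 -0.25656653  0.054     ] blue [ 0.52538607 -0.29295223  0.058     ]
[426.7506279  184.35527702] [394.96104182 161.41695535]
[426.97512055 182.77552082] [395.09631913 159.91721954]
[371.28224889 238.07966246]
```

```bash
python3 - <<'E'
from h import *
w=eyes.grab_frame('wrist')
t=cv2.resize(cv2.imread('pics/top0.png')[160:400,440:640],(333,400))
cv2.imwrite('pics/w1.png',cv2.resize(np.hstack([w,t]),(790,325)))
E
```

```text
(no output)
```

View pics/w1.png

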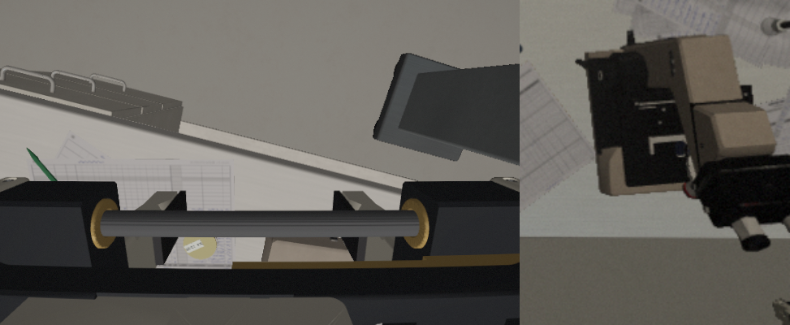

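The wrist view shows the fingers low in the picture, with part of the microscope near the tool. I'll go up and around it on the robot's side.

```bash
python3 -m jog '[[0,0,50,0,0,0],[0,0,50,0,0,0],[0,0,50,0,0,0],[0,0,50,0,0,0],[0,40,30,0,0,0],[0,48,0,0,0,0],[0,48,0,0,0,0],[0,48,0,0,0,0],[10,45,0,0,0,0],[30,38,0,0,0,0],[35,35,0,0,0,0.05],[35,35,0,0,0,0.043]]' 0.5 10
```

```text
t: 1.35
eef_pos: [0.2728, -0.3057, 0.4538]
ee_rot: [3.141, -0.014, 1.907]
force: [1.5, -1.9, 0.6]
width: 0.0439
```

```bash
python3 -m jog '[[30,12,-30,0,0,0],[30,10,-35,0,0,0],[30,10,-38,0,0,0],[30,10,-38,0,0,0],[12,4,-46,0,0,0],[5,2,-48,0,0,0],[3,1,-40,0,0,0],[2,0,-20,0,0,0],[0,0,0,0,0,0]]'
python3 - <<'E'
from h import *
s=status.get_state();T=T_tool(s);cv2.imwrite('pics/w2.png',eyes.grab_frame('wrist'));np.save('w2.npy',T)
print(s['t'],s['eef_pos'],s['ee_rot'],s['width'])
p=[.4148,-.2566];print(proj('wrist',[*p,.054],T),proj('wrist',[*p,0],T))
E
```

```text
t: 2.25
eef_pos: [0.4195, -0.2477, 0.1511]
ee_rot: [3.134, -0.008, 1.918]
force: [-0.3, -0.7, 0.2]
width: 0.0443
2.25 [ 0.41950251 -0.24769625  0.15113006] [ 3.13353375 -0.00791222  1.9184106 ] 0.0442999731452914
[309.74961549 191.87191217] [310.88828069 177.89919076]
```

View pics/w2.png

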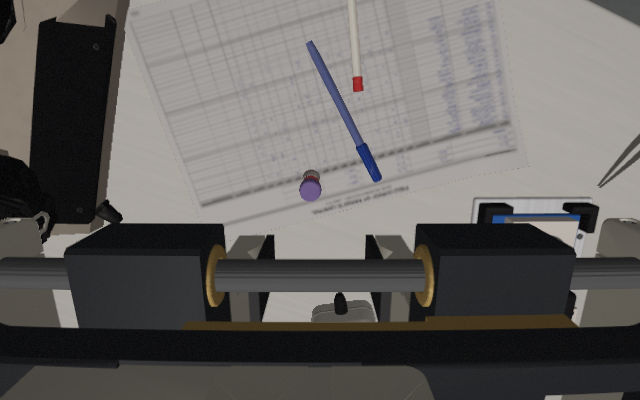

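The purple cap is at (310,189) against a predicted (310,192), so the position is confirmed. I'll descend on it.

```bash
cat >> h.py <<'E'
def delta(pos,yaw):
    s=status.get_state();R=Ro.from_euler('xyz',s['ee_rot'])
    rv=(Ro.from_euler('xyz',[np.pi,0,yaw])*R.inv()).as_rotvec()
    print('t',round(s['t'],2),'w',round(s['width']*1e3,1),'F',s['force'].round(1),'pos',s['eef_pos'].round(4),'| d mm',((np.array(pos)-s['eef_pos'])*1e3).round(1),'rot',rv.round(4))
E
python3 -m jog '[[-5,-9,-20,0,0,0],[0,0,-40,0,0,0],[0,0,-40,0,0,0],[0,0,-23,0,0,0],[0,0,0,0,0,0]]'
python3 -c "
from h import *
delta([.4148,-.2566,.028],1.9155)"
```

```text
t: 2.8
eef_pos: [0.4223, -0.2599, 0.0362]
ee_rot: [3.118, 0.004, 1.92]
force: [0.4, 0.5, 1.4]
width: 0.0441
t 2.8 w 44.1 F [0.4 0.5 1.4] pos [ 0.4223 -0.2599  0.0362] | d mm [-7.5  3.3 -8.2] rot [-0.0042  0.0235 -0.0047]
```

```bash
python3 -m jog '[[-7.5,3.3,-5,-0.004,0.023,-0.005],[0,0,-3,0,0,0]]'
python3 -c "
from h import *
delta([.4148,-.2566,.028],1.9155)"
```

```text
t: 3.0
eef_pos: [0.4168, -0.2573, 0.0313]
ee_rot: [3.139, 0.003, 1.915]
force: [-0.2, 0.4, 0.5]
width: 0.0437
t 3.0 w 43.7 F [-0.2  0.4  0.5] pos [ 0.4168 -0.2573  0.0313] | d mm [-2.   0.7 -3.3] rot [0.0016 0.0032 0.0007]
```

```bash
python3 -m jog '[[-2,0.7,-3.5,0,0.003,0],[-1,0,-1.5,0,0,0]]'
python3 -m jog '[[0,0,0,0,0,0],[0,0,0,0,0,0],[0,0,0,0,0,0],[0,0,0,0,0,0]]' 0 10
python3 -c "
from h import *
delta([.4148,-.2566,.028],1.9155)"
```

```text
t: 3.2
eef_pos: [0.4156, -0.2568, 0.0285]
ee_rot: [3.138, 0.004, 1.916]
force: [0.1, -0.4, 0.4]
width: 0.0438
t: 3.6
eef_pos: [0.4164, -0.2569, 0.0299]
ee_rot: [3.136, 0.005, 1.916]
force: [-0.9, 0.1, 0.1]
width: 0.0203
t 3.6 w 20.3 F [-0.9  0.1  0.1] pos [ 0.4164 -0.2569  0.0299] | d mm [-1.6  0.3 -1.9] rot [ 0.0032  0.0071 -0.0006]
```

```bash
python3 -m jog '[[0,0,-1,0,0,0],[0,0,0,0,0,0]]'
python3 -c "
from h import *
delta([.4148,-.2566,.028],1.9155)"
```

```text
t: 3.8
eef_pos: [0.4169, -0.2572, 0.0298]
ee_rot: [3.135, 0.006, 1.917]
force: [0.4, -0.0, -0.9]
width: 0.0196
t 3.8 w 19.6 F [ 0.4 -0.  -0.9] pos [ 0.4169 -0.2572  0.0298] | d mm [-2.1  0.6 -1.8] rot [ 0.0037  0.0078 -0.001 ]
```

```bash
python3 -m jog '[[0,0,5,0,0,0],[0,0,25,0,0,0],[0,0,45,0,0,0],[2,20,40,0,0,0],[8,40,5,0,0,0],[8,45,0,0,0,0],[8,45,0,0,0,0],[8,45,0,0,0,0],[8,40,0,0,0,0],[6,20,0,0,0,0],[0,3,0,0,0,0],[0,0,0,0,0,0]]'
python3 -c "
from h import *
delta([.4686,.0038,.15],1.9155)"
```

```text
t: 5.0
eef_pos: [0.4645, 0.0109, 0.1585]
ee_rot: [3.131, 0.004, 1.914]
force: [-0.3, 0.1, -0.2]
width: 0.0199
t 5.0 w 19.9 F [-0.3  0.1 -0.2] pos [0.4645 0.0109 0.1585] | d mm [ 4.1 -7.1 -8.5] rot [0.0002 0.0117 0.0015]
```

```bash
python3 -m jog '[[4,-7,-30,0,0.01,0],[0,0,-35,0,0,0],[0,0,-8,0,0,0],[0,0,0,0,0,0]]'
python3 - <<'E'
from h import *
delta([.4686,.0038,.08],1.9155)
T=T_tool();im=eyes.grab_frame('wrist');sc=eyes.grab_frame('scene');tp=eyes.grab_frame('top')
print(proj('wrist',[.4665,.0044,.032],T),proj('wrist',[.482,-.0389,.032],T),proj('top',[.4665,.0044,.032]),proj('scene',[.4665,.0044,.032]))
cv2.imwrite('pics/w3.png',im)
a=cv2.resize(sc[180:300,270:430],(533,400),interpolation=cv2.INTER_CUBIC)
cv2.imwrite('pics/m3.png',cv2.resize(np.hstack([im[:,130:510],a]),(800,350)))
E
```

```text
t: 5.4
eef_pos: [0.4687, 0.0007, 0.0855]
ee_rot: [3.138, 0.001, 1.912]
force: [0.3, -0.0, 0.6]
width: 0.0195
t 5.4 w 19.5 F [ 0.3 -0.   0.6] pos [0.4687 0.0007 0.0855] | d mm [-0.1  3.1 -5.5] rot [-0.0004  0.0041  0.0036]
[326.4652466  218.35265053] [254.42387152 218.41418413] [309.72921099 221.39459331] [326.05844144 236.46843701]
```

View pics/m3.png

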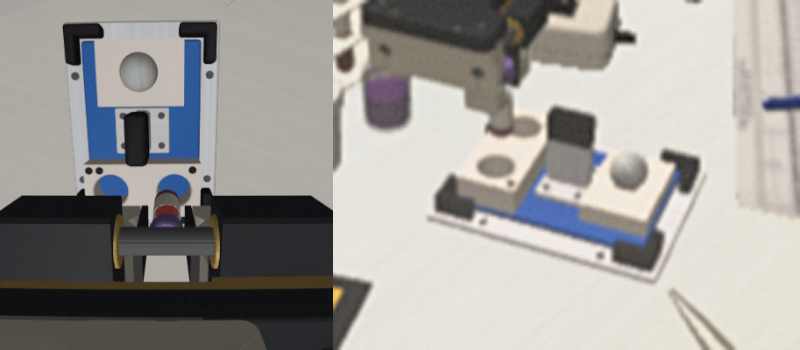

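The wrist view shows the vial held upright above and near the one-dot well. The well is at wrist pixel (328,214) and the vial bottom at about (322,226). I'll quantify that.

```bash
python3 - <<'E'
from h import *
T=T_tool();c=np.array([.4347,-.0314,0]);R=Ro.from_euler('z',.34476).as_matrix()
print('ball pred',proj('wrist',R@[-.04,0,.037]+c,T),'w2 rim+-x',[proj('wrist',R@[.042+d,-.023,.032]+c,T).round(1) for d in(-.0125,.0125)],[proj('wrist',R@[.042,-.023+d,.032]+c,T).round(1) for d in(-.0125,.0125)])
print('w1',[proj('wrist',R@[.042,.023+d,.032]+c,T).round(1) for d in(-.0125,.0125)], 'x-',proj('wrist',R@[.0295,.023,.032]+c,T))
print('vial pred if at tool-offset',[proj('wrist',np.array(T[:3,3])+[-.0021,.0006,-.030]+R@[d,e,0],T).round(1) for d,e in((-.0085,0),(0,.0085),(0,-.0085))])
im=cv2.imread('pics/w3.png')
cv2.imwrite('pics/w3c.png',cv2.resize(im[170:250,220:380],None,fx=5,fy=5,interpolation=cv2.INTER_CUBIC))
g=cv2.cvtColor(im[50:120,250:330],cv2.COLOR_BGR2GRAY)
print(cv2.HoughCircles(g,cv2.HOUGH_GRADIENT,1,50,param1=80,param2=15,minRadius=15,maxRadius=30))
E
```

```text
ball pred [285.89711183  79.91039841] w2 rim+-x [array([253.1, 196.2]), array([255.1, 233.4])] [array([234.7, 215.1]), array([273.5, 215.1])]
w1 [array([306.3, 215. ]), array([345.3, 214.9])] x- [325.849254  196.0581707]
vial pred if at tool-offset [array([322.1, 214.8]), array([337., 229.]), array([307.2, 229. ])]
[[[36.5 31.5 22.8]]]
```

View pics/w3c.png

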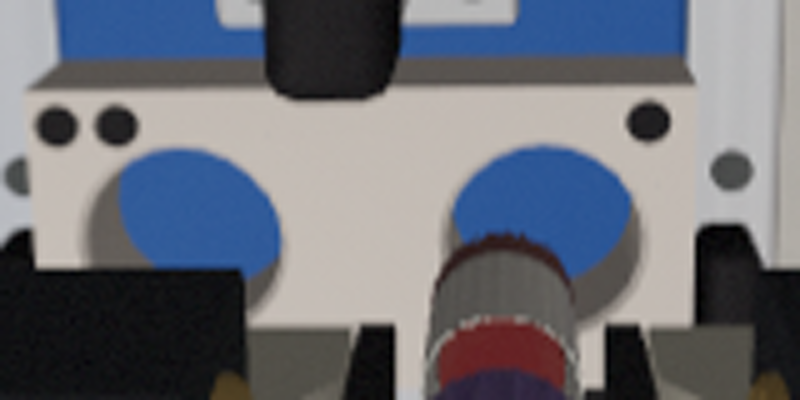

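Compared with the prediction, the well is about 2 mm further out, so I need a shift of about (0, +5.7) mm and then to go down.

```bash
python3 -m jog '[[0,6,0,0,0.004,0.003],[0,1,-3,0,0,0]]'
python3 -c "
from h import *
delta([.4685,.0064,.042],1.9155)"
```

```text
t: 5.75
eef_pos: [0.4716, 0.0094, 0.0866]
ee_rot: [3.133, -0.001, 1.916]
force: [0.4, -0.2, -0.9]
width: 0.0198
t 5.75 w 19.8 F [ 0.4 -0.2 -0.9] pos [0.4716 0.0094 0.0866] | d mm [ -3.1  -3.  -44.6] rot [-0.0034  0.0075 -0.0001]
```

```bash
python3 -m jog '[[-3,-3,-8,-0.003,0.007,0],[-1,0,-8,0,0,0]]'
python3 -c "
from h import *
delta([.4685,.0064,.042],1.9155)"
```

```text
t: 5.95
eef_pos: [0.4685, 0.0072, 0.0713]
ee_rot: [3.138, -0.0, 1.917]
force: [-0.2, -0.2, -0.7]
width: 0.0198
t 5.95 w 19.8 F [-0.2 -0.2 -0.7] pos [0.4685 0.0072 0.0713] | d mm [ -0.   -0.8 -29.3] rot [-0.0017  0.0035 -0.0012]
```

```bash
python3 -m jog '[[-1,-1,-10,-0.001,0.003,0],[-1,0,-10,0,0.002,0]]'
python3 -c "
from h import *
delta([.4685,.0064,.042],1.9155)"
```

```text
t: 6.15
eef_pos: [0.4663, 0.0062, 0.0498]
ee_rot: [-3.141, -0.001, 1.917]
force: [0.8, -0.3, 0.7]
width: 0.0198
t 6.15 w 19.8 F [ 0.8 -0.3  0.7] pos [0.4663 0.0062 0.0498] | d mm [ 2.2  0.2 -7.8] rot [-0.0008 -0.0012 -0.0016]
```

Inside the rim with no contact force. I'll finish the descent.

```bash
python3 -m jog '[[2,0,-5,0,0,0],[0,0,-2.5,0,0,0]]'
python3 -c "
from h import *
delta([.4685,.0064,.042],1.9155)"
```

```text
t: 6.35
eef_pos: [0.4681, 0.0059, 0.0405]
ee_rot: [-3.139, -0.001, 1.917]
force: [-2.0, 0.2, 16.7]
width: 0.0191
t 6.35 w 19.1 F [-2.   0.2 16.7] pos [0.4681 0.0059 0.0405] | d mm [0.4 0.5 1.5] rot [ 0.0004 -0.0031 -0.002 ]
```

```bash
python3 -m jog '[[0,0,1,0,0,0]]'; python3 -m jog '[[0,0,1,0,0,0],[0,0,0,0,0,0],[0,0,0,0,0,0]]' 0.4
python3 -c "
from h import *
delta([.4685,.0064,.042],1.9155)"
```

```text
t: 6.45
eef_pos: [0.4681, 0.0059, 0.041]
ee_rot: [-3.138, -0.001, 1.918]
force: [-0.7, -0.2, -0.8]
width: 0.019
t: 6.75
eef_pos: [0.468, 0.0058, 0.0415]
ee_rot: [-3.137, -0.001, 1.917]
force: [1.2, -0.2, -0.2]
width: 0.0338
t 6.75 w 33.8 F [ 1.2 -0.2 -0.2] pos [0.468  0.0058 0.0415] | d mm [0.5 0.6 0.5] rot [ 0.0011 -0.0048 -0.0018]
```

```bash
python3 -m jog '[[0,0,20,0,0,0],[0,0,40,0,0,0],[0,0,40,0,0,0],[8,-30,20,0,0,0.1],[8,-45,0,0,0,0.1],[8,-45,0,0,0,0.1],[8,-45,0,0,0,0.1],[8,-45,0,0,0,0.1],[8,-45,0,0,0,0.084],[6,-30,0,0,0,0],[0,0,0,0,0,0]]' 0.5
python3 - <<'E'
from h import *
delta([.5254,-.293,.1],2.5)
T=T_tool();print(status.get_state()['q'].round(2))
a=cv2.resize(eyes.grab_frame('scene')[180:300,270:430],(533,400),interpolation=cv2.INTER_CUBIC)
im=eyes.grab_frame('wrist');print(proj('wrist',[.5254,-.293,.058],T))
cv2.imwrite('pics/m4.png',cv2.resize(np.hstack([im,a]),(800,273)))
E
```

```text
t: 7.85
eef_pos: [0.5222, -0.2908, 0.1682]
ee_rot: [-3.139, 0.006, 2.531]
force: [-1.0, -0.9, -0.2]
width: 0.0442
t 7.85 w 44.2 F [-1.  -0.9 -0.2] pos [ 0.5222 -0.2908  0.1682] | d mm [  3.2  -2.2 -68.2] rot [ 0.0059  0.0034 -0.0312]
[-0.18  0.27 -0.25  0.01 -1.04 -0.44]
[315.43613439 198.72685745]
```

View pics/m4.png

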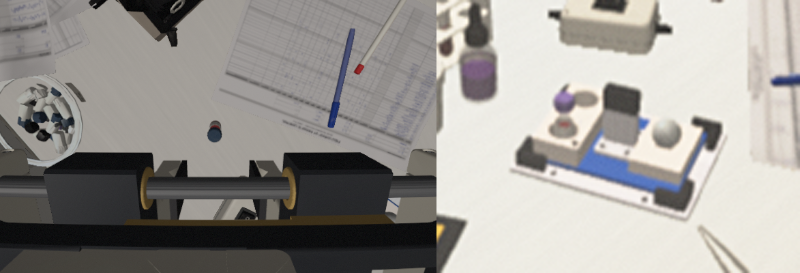

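The purple vial is standing in the one-dot well. The blue cap is at about (314,198) against a predicted (315,199), with the microscope well clear.

```bash
python3 -m jog '[[3,-2,-40,0.006,0.003,-0.03],[0,0,-40,0,0.005,0],[0,0,-25,0,0.005,0]]'
python3 -c "
from h import *
delta([.5254,-.293,.030],2.5)"
```

```text
t: 8.25
eef_pos: [0.5275, -0.2883, 0.0662]
ee_rot: [-3.141, 0.002, 2.503]
force: [-0.1, 0.3, 0.6]
width: 0.0435
t 8.25 w 43.5 F [-0.1  0.3  0.6] pos [ 0.5275 -0.2883  0.0662] | d mm [ -2.1  -4.7 -36.2] rot [ 0.0015  0.001  -0.0028]
```

```bash
python3 -m jog '[[-3,-5,-18,0.001,0.002,0],[-1,0,-16,0,0.002,0]]'
python3 -c "
from h import *
delta([.5254,-.293,.030],2.5)"
```

```text
t: 8.45
eef_pos: [0.5224, -0.2901, 0.0297]
ee_rot: [-3.139, -0.005, 2.505]
force: [0.2, -0.0, 0.7]
width: 0.0437
t 8.45 w 43.7 F [ 0.2 -0.   0.7] pos [ 0.5224 -0.2901  0.0297] | d mm [ 3.  -2.9  0.3] rot [-0.0006 -0.0056 -0.0054]
```

```bash
python3 -m jog '[[3,-3,0,0,-0.005,-0.005],[1,-1,0,0,0,0]]'
python3 -m jog '[[0,0,0,0,0,0],[0,0,0,0,0,0],[0,0,-1,0,0,0],[0,0,0,0,0,0],[0,0,0,0,0,0],[0,0,0,0,0,0]]' 0 10
python3 -c "
from h import *
delta([.5254,-.293,.030],2.5)"
```

```text
t: 8.65
eef_pos: [0.5252, -0.2915, 0.0282]
ee_rot: [-3.14, -0.004, 2.502]
force: [0.5, -0.6, 0.4]
width: 0.0436
t: 9.25
eef_pos: [0.528, -0.2911, 0.0317]
ee_rot: [3.14, 0.002, 2.504]
force: [-1.1, -0.0, 0.5]
width: 0.0194
t 9.25 w 19.4 F [-1.1 -0.   0.5] pos [ 0.528  -0.2911  0.0317] | d mm [-2.6 -1.9 -1.7] rot [-0.0002  0.0027 -0.0037]
```

```bash
python3 -m jog '[[0,0,5,0,0,0],[0,0,30,0,0,0],[0,0,45,0,0,0],[0,10,45,0,0,0],[-7,45,0,0,0,-0.1],[-7,45,0,0,0,-0.1],[-7,45,0,0,0,-0.1],[-7,45,0,0,0,-0.1],[-7,40,0,0,0,-0.1],[-3,22,0,0,0,-0.09],[0,0,0,0,0,0]]'
python3 -c "
from h import *
delta([.4864,-.0356,.09],1.9155)"
```

```text
t: 10.35
eef_pos: [0.4869, -0.0321, 0.1654]
ee_rot: [3.133, 0.0, 1.885]
force: [0.2, -0.2, 0.4]
width: 0.0192
t 10.35 w 19.2 F [ 0.2 -0.2  0.4] pos [ 0.4869 -0.0321  0.1654] | d mm [ -0.5  -3.5 -75.4] rot [-0.0023  0.0081  0.0303]
```

```bash
python3 -m jog '[[-1,-3,-30,-0.002,0.008,0.03],[-1,0,-32,0,0.003,0],[-1,0,-6,0,0.002,0]]'
python3 - <<'E'
from h import *
delta([.4864,-.0356,.09],1.9155)
T=T_tool();im=eyes.grab_frame('wrist');np.save('T5.npy',T);cv2.imwrite('pics/w5.png',im)
c=np.array([.4347,-.0314,0]);R=Ro.from_euler('z',.34476).as_matrix()
print('w2',[proj('wrist',R@[.042,-.023+d,.032]+c,T).round(1) for d in(-.0125,.0125)], 'x-',proj('wrist',R@[.0295,-.023,.032]+c,T))
print('vial',[proj('wrist',np.array(T[:3,3])+[-.0029,-.001,-.030]+R@[d,e,0],T).round(1) for d,e in((-.0085,0),(0,.0085),(0,-.0085))])
cv2.imwrite('pics/w5c.png',cv2.resize(im[160:260,240:400],None,fx=5,fy=5,interpolation=cv2.INTER_CUBIC))
E
```

```text
t: 10.65
eef_pos: [0.4856, -0.0342, 0.0991]
ee_rot: [3.139, -0.001, 1.922]
force: [-0.8, -0.9, -0.6]
width: 0.0192
t 10.65 w 19.2 F [-0.8 -0.9 -0.6] pos [ 0.4856 -0.0342  0.0991] | d mm [ 0.8 -1.4 -9.1] rot [-0.0018  0.0016 -0.0067]
w2 [array([296.4, 206.3]), array([333.6, 206.5])] x- [315.09824773 188.23485638]
vial [array([320. , 212.8]), array([334.8, 227.2]), array([305., 227.])]
```

View pics/w5c.png

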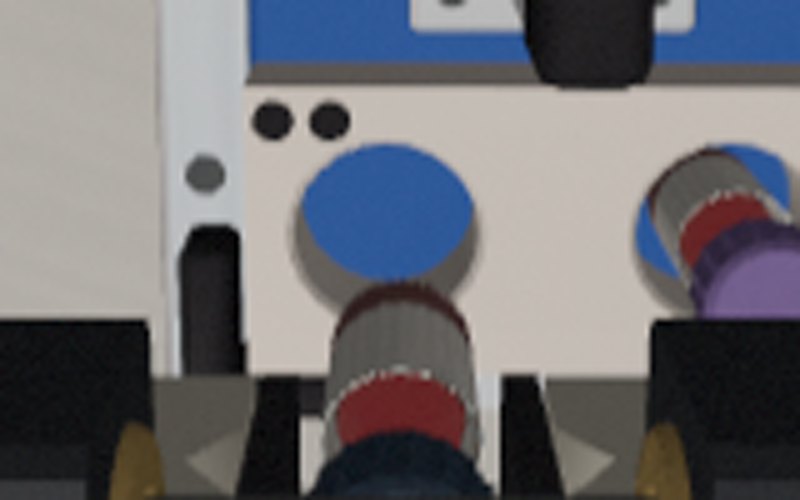

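```bash
python3 - <<'E'
from h import *
T=np.load('T5.npy')
from scipy.optimize import least_squares
f=lambda x,y:((x+.5)/5-.5+240,(y+.5)/5-.5+160)
a=np.linspace(0,2*np.pi,73)
def circ(c,r,z): return np.array([proj('wrist',[c[0]+r*np.cos(t),c[1]+r*np.sin(t),z],T) for t in a])
def fit(obs,r,z,x0):
    o=np.array([f(*p) for p in obs])
    s=least_squares(lambda c:np.hypot(*(np.array([ (lambda q:(p-q)[np.argmin(np.hypot(*(p-q).T))])(circ(c,r,z)) for p in o])).T),x0,diff_step=1e-4)
    return s.x.round(4),s.fun.round(1)
print('w2 rim',fit([(293,225),(480,225),(387,143),(310,180),(458,178),(325,300)],.0125,.032,[.482,-.038]))
for z in(.067,.07,.073): print('vial bottom',z,fit([(402,283),(345,310),(460,310),(332,345),(470,345)],.0085,z,[.4827,-.0352]))
print('purple bottom',fit([(650,195),(668,165),(710,150),(740,158)],.0085,.012,[.467,.005]))
E
```

```text
Traceback (most recent call last):
  File "h.py", line 18, in proj
    c=eyes.calibration(name);K=np.array(c['camera_matrix']);M=np.linalg.inv(c2w(name,Tt))
                                                                            ~~~^^^^^^^^^
  File "h.py", line 8, in c2w
    c=eyes.calibration(name)
ValueError: time passes only in moves, steps and waits
```

```bash
python3 - <<'E'
s=open('h.py').read().replace("eyes.calibration(name)","cal(name)").replace("def T_tool","import functools\n@functools.cache\ndef cal(n): return eyes.calibration(n)\ndef T_tool",1)
open('h.py','w').write(s)
E
python3 - <<'E'
from h import *
from scipy.optimize import least_squares
T=np.load('T5.npy')
f=lambda x,y:((x+.5)/5-.5+240,(y+.5)/5-.5+160)
def fit(obs,r,z,x0):
    P=np.array([at_z('wrist',f(*p),z,T)[:2] for p in obs])
    s=least_squares(lambda c:(np.hypot(*(P-c).T)-r)*1e3,x0); return s.x.round(4),s.fun.round(1)
print('w2 rim',fit([(293,225),(480,225),(387,143),(310,180),(458,178),(325,300)],.0125,.032,[.482,-.038]))
for z in(.067,.07,.073): print('vial bottom',z,fit([(402,283),(345,310),(460,310),(332,345),(470,345)],.0085,z,[.4827,-.0352]))
print('purple bottom',fit([(650,195),(668,165),(710,150),(740,158)],.0085,.012,[.467,.005]))
E
```

```text
w2 rim (array([ 0.4816, -0.0377]), array([ 0. ,  0.2,  0. ,  0.1, -0.2, -0. ]))
vial bottom 0.067 (array([ 0.4853, -0.0342]), array([ 0.1, -0.1,  0.1, -0.4, -0.5]))
vial bottom 0.07 (array([ 0.4845, -0.0345]), array([ 0.2, -0.1,  0.1, -0.5, -0.6]))
vial bottom 0.073 (array([ 0.4837, -0.0348]), array([ 0.2, -0.1,  0.1, -0.6, -0.7]))
purple bottom (array([0.4668, 0.0065]), array([-0. ,  0. , -0.1,  0.1]))
```

The image fit puts the well at (0.4816,−0.0377) and the vial bottom at (0.4845,−0.0345). The target TCP is therefore (0.4826,−0.0374). The purple vial sits centred in its well.

```bash
python3 -m jog '[[-3,-3,-8,-0.002,0.002,-0.006],[-1,0,-8,0,0.002,0]]'
python3 -c "
from h import *
delta([.4826,-.0374,.043],1.9155)"
```

```text
t: 10.9
eef_pos: [0.4835, -0.0378, 0.0852]
ee_rot: [3.141, 0.001, 1.916]
force: [-0.3, -0.9, 0.1]
width: 0.0191
t 10.9 w 19.1 F [-0.3 -0.9  0.1] pos [ 0.4835 -0.0378  0.0852] | d mm [ -0.9   0.4 -42.2] rot [ 0.0003  0.0008 -0.0005]
```

```bash
python3 -m jog '[[-1,0.5,-9,0,0.002,0],[-1,0,-9,0,0.002,0]]'
python3 -c "
from h import *
delta([.4826,-.0374,.043],1.9155)"
```

```text
t: 11.1
eef_pos: [0.4824, -0.0375, 0.0674]
ee_rot: [-3.141, -0.001, 1.916]
force: [1.4, -0.1, -0.6]
width: 0.0197
t 11.1 w 19.7 F [ 1.4 -0.1 -0.6] pos [ 0.4824 -0.0375  0.0674] | d mm [  0.2   0.1 -24.4] rot [-0.0004 -0.0006 -0.0001]
```

```bash
python3 -m jog '[[0,0,-9,0,0,0],[0,0,-8,0,0,0]]'
python3 -c "
from h import *
delta([.4826,-.0374,.043],1.9155)"
```

```text
t: 11.3
eef_pos: [0.4826, -0.0375, 0.0492]
ee_rot: [3.141, -0.001, 1.916]
force: [0.0, 0.2, 0.4]
width: 0.0193
t 11.3 w 19.3 F [0.  0.2 0.4] pos [ 0.4826 -0.0375  0.0492] | d mm [-0.   0.1 -6.2] rot [-0.0006 -0.0001 -0.0001]
```

```bash
python3 -m jog '[[0,0,-4,0,0,0],[0,0,-1.5,0,0,0]]'
python3 -c "
from h import *
delta([.4826,-.0374,.043],1.9155)"
```

```text
t: 11.5
eef_pos: [0.4827, -0.0375, 0.0424]
ee_rot: [-3.141, -0.0, 1.916]
force: [-0.8, 0.9, 13.9]
width: 0.0191
t 11.5 w 19.1 F [-0.8  0.9 13.9] pos [ 0.4827 -0.0375  0.0424] | d mm [-0.1  0.1  0.6] rot [-0.0001 -0.0008 -0.0005]
```

```bash
python3 -m jog '[[0,0,1,0,0,0]]'; python3 -m jog '[[0,0,0.5,0,0,0],[0,0,0,0,0,0],[0,0,0,0,0,0]]' 0.29
python3 -c "
from h import *
delta([.4826,-.0374,.043],1.9155)"
python3 -m jog '[[0,0,10,0,0,0],[0,0,25,0,0,0],[0,0,40,0,0,0],[0,0,20,0,0,0]]'
python3 - <<'E'
from h import *
delta([.4347,-.0314,.14],1.9155)
T=T_tool();im=eyes.grab_frame('wrist');np.save('T6.npy',T);cv2.imwrite('pics/w6.png',im)
a=cv2.resize(eyes.grab_frame('scene')[180:300,270:430],(533,400),interpolation=cv2.INTER_CUBIC)
cv2.imwrite('pics/m6.png',cv2.resize(np.hstack([im[:,150:490],a]),None,fx=.915,fy=.915))
E
```

```text
t: 11.6
eef_pos: [0.4828, -0.0375, 0.0432]
ee_rot: [-3.141, -0.0, 1.916]
force: [0.0, 0.1, 0.1]
width: 0.0187
t: 11.9
eef_pos: [0.4829, -0.0374, 0.0441]
ee_rot: [-3.141, -0.0, 1.916]
force: [-0.4, -0.0, -0.3]
width: 0.0252
t 11.9 w 25.2 F [-0.4 -0.  -0.3] pos [ 0.4829 -0.0374  0.0441] | d mm [-0.3 -0.  -1.1] rot [-0.     -0.0007 -0.0008]
t: 12.3
eef_pos: [0.4801, -0.0383, 0.1413]
ee_rot: [-3.134, -0.0, 1.916]
force: [0.6, 0.7, 0.9]
width: 0.0252
t 12.3 w 25.2 F [0.6 0.7 0.9] pos [ 0.4801 -0.0383  0.1413] | d mm [-45.4   6.9  -1.3] rot [ 0.0022 -0.0074 -0.0005]
```

View pics/m6.png

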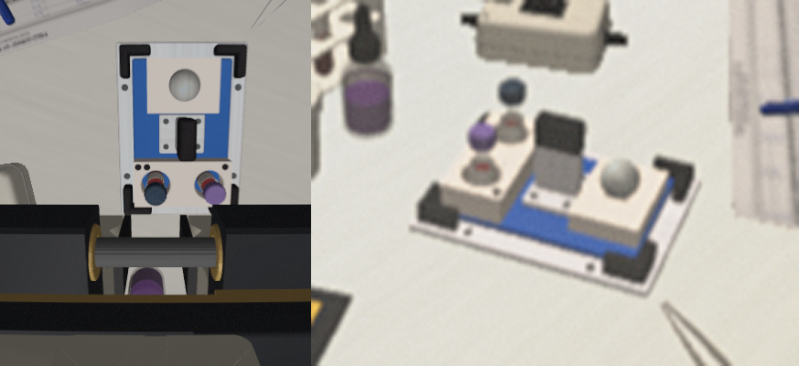

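Both vials stand in the right wells: purple by the one dot, blue by the two. The ball is seated. Next is the handle at about (0.4345,−0.0305).

```bash
python3 -m jog '[[-25,4,0,0.002,-0.007,0],[-20,4,0,0,0,0],[-2,0,0,0,0,0]]' 0.5 50
python3 - <<'E'
from h import *
from scipy.optimize import least_squares
delta([.4345,-.0305,.14],1.9155)
# wrist refine: handle top + ball from w6
T=np.load('T6.npy');im=cv2.imread('pics/w6.png')
g=lambda x,y:(x/.915+150,y/.915)
print('ball',at_z('wrist',g(184.5,85),.037,T),'pred',Ro.from_euler('z',.34476).as_matrix()@[-.04,0,0]+[.4345,-.0305,0])
# nest corner locators outer corners (z .02): far-left, far-right
P=[at_z('wrist',g(*p),.02,T)[:2] for p in((119,45),(245,45))];d=P[0]-P[1];print('yaw from corners',np.degrees(np.arctan2(-d[1],-d[0]))-90,P,np.hypot(*d))
E
```

```text
t: 12.7
eef_pos: [0.4328, -0.03, 0.1426]
ee_rot: [3.137, -0.0, 1.915]
force: [0.2, -0.5, 0.6]
width: 0.0413
t 12.7 w 41.3 F [ 0.2 -0.5  0.6] pos [ 0.4328 -0.03    0.1426] | d mm [ 1.7 -0.5 -2.6] rot [-0.0019  0.0042  0.0008]
ball [ 0.39600031 -0.04396283  0.037     ] pred [ 0.39685374 -0.04401883  0.        ]
yaw from corners 20.028973730846275 [array([ 0.38313773, -0.10504994]), array([ 0.34748406, -0.00724619])] 0.10409975232031922
```

```bash
python3 -m jog '[[1,0,-25,-0.002,0.004,0],[0,0,-25,0,0.002,0]]'
python3 -c "
from h import *
delta([.4345,-.0305,.04],1.917)"
```

```text
t: 12.9
eef_pos: [0.4363, -0.0291, 0.0952]
ee_rot: [3.134, -0.0, 1.917]
force: [0.4, 0.7, -0.1]
width: 0.0441
t 12.9 w 44.1 F [ 0.4  0.7 -0.1] pos [ 0.4363 -0.0291  0.0952] | d mm [ -1.8  -1.4 -55.2] rot [-0.0025  0.0068  0.0004]
```

```bash
python3 -m jog '[[-2,-1,-18,-0.002,0.007,0],[-1,0,-18,0,0.002,0],[-1,0,-14,0,0.002,0]]'
python3 -c "
from h import *
delta([.4345,-.0305,.04],1.917)"
```

```text
t: 13.2
eef_pos: [0.4326, -0.0303, 0.0426]
ee_rot: [-3.137, -0.002, 1.917]
force: [-0.2, 0.8, 0.4]
width: 0.0442
t 13.2 w 44.2 F [-0.2  0.8  0.4] pos [ 0.4326 -0.0303  0.0426] | d mm [ 1.9 -0.2 -2.6] rot [-0.0002 -0.005  -0.0001]
```

```bash
python3 -m jog '[[1.5,0,-2.5,0,-0.005,0],[0,0,-0.5,0,0,0],[0,0,0,0,0,0],[0,0,0,0,0,0]]' 0.2 10
python3 -c "
from h import *
delta([.4345,-.0305,.04],1.917)"
```

```text
t: 13.6
eef_pos: [0.4344, -0.0307, 0.0388]
ee_rot: [-3.139, 0.0, 1.917]
force: [-0.1, -0.1, -0.0]
width: 0.0196
t 13.6 w 19.6 F [-0.1 -0.1 -0. ] pos [ 0.4344 -0.0307  0.0388] | d mm [0.1 0.2 1.2] rot [ 0.0012 -0.0023 -0.0003]
```

```bash
python3 -m jog '[[0,0,0,0,-0.002,0],[0,0,0,0,0,0],[0,0,0,0,0,0]]' 0 10; python3 -m jog '[[0,0,0,0,0,0],[0,0,0,0,0,0],[0,0,0,0,0,0]]' 0 50
python3 -c "
from h import *
delta([.4345,-.0305,.04],1.917)"
```

```text
t: 13.9
eef_pos: [0.4346, -0.0305, 0.0398]
ee_rot: [3.14, 0.001, 1.917]
force: [0.2, -0.1, -3.8]
width: 0.012
t: 14.2
eef_pos: [0.434, -0.0306, 0.0396]
ee_rot: [3.141, 0.0, 1.917]
force: [0.3, 0.1, -4.1]
width: 0.0114
t 14.2 w 11.4 F [ 0.3  0.1 -4.1] pos [ 0.434  -0.0306  0.0396] | d mm [0.5 0.1 0.4] rot [0.0002 0.0008 0.0003]
```

```bash
python3 -m jog '[[0,0,1,0,0,0],[0,0,2,0,0,0],[0,0,2,0,0,0],[0,0,2,0,0,0]]'
python3 -c "
from h import *
delta([.4343,-.0306,.075],1.917)"
```

```text
t: 14.6
eef_pos: [0.4335, -0.0308, 0.0467]
ee_rot: [-3.141, 0.0, 1.917]
force: [1.0, 0.3, -4.1]
width: 0.0116
t 14.6 w 11.6 F [ 1.   0.3 -4.1] pos [ 0.4335 -0.0308  0.0467] | d mm [ 0.8  0.2 28.3] rot [ 0.0006 -0.0006  0.0004]
```

```bash
python3 -m jog '[[0.3,0,2,0,0,0],[0.2,0,3,0,0,0],[0.2,0,3,0,0,0],[0.2,0,3,0,0,0],[0,0,3,0,0,0],[0,0,3,0,0,0]]'
python3 -c "
from h import *
delta([.4343,-.0306,.09],1.917)"
```

```text
t: 15.2
eef_pos: [0.4345, -0.0308, 0.0653]
ee_rot: [-3.141, 0.0, 1.916]
force: [-0.5, 0.2, -3.7]
width: 0.0116
t 15.2 w 11.6 F [-0.5  0.2 -3.7] pos [ 0.4345 -0.0308  0.0653] | d mm [-0.2  0.2 24.7] rot [ 0.0005 -0.0003  0.0005]
```

```bash
python3 -m jog '[[0,2,3,0,0,0],[0,4,3,0,0,0],[0,6,3,0,0,0],[0,8,3,0,0,0],[0,10,3,0,0,0.005],[0,12,3,0,0,0.006],[0,12,3,0,0,0.006],[0,12,3,0,0,0.006],[1,12,2,0,0,0.006],[2,12,1,0,0,0.006],[3,12,0,0,0,0.006],[4,12,0,0,0,0.006]]'
python3 -c "
from h import *
delta([.516,.215,.09],2.043)"
```

```text
t: 16.4
eef_pos: [0.4446, 0.0935, 0.0954]
ee_rot: [3.141, -0.0, 1.968]
force: [-0.1, -0.3, -4.0]
width: 0.0117
t 16.4 w 11.7 F [-0.1 -0.3 -4. ] pos [0.4446 0.0935 0.0954] | d mm [ 71.4 121.5  -5.4] rot [-0.0004  0.0007  0.075 ]
```

```bash
python3 -m jog '[[5,12,0,0,0,0.006],[6,12,0,0,0,0.006],[7,12,0,0,0,0.007],[8,12,0,0,0,0.007],[8,12,0,0,0,0.007],[7,11,0,0,0,0.007],[7,11,0,0,0,0.007],[6,10,0,0,0,0.007],[5,8,0,0,0,0.006],[4,6,0,0,0,0.005],[3,4,0,0,0,0.004],[1,2,0,0,0,0.002]]'
python3 - <<'E'
from h import *
delta([.516,.215,.09],2.043)
T=T_tool();np.save('T7.npy',T);im=eyes.grab_frame('wrist');cv2.imwrite('pics/w7.png',im)
t=eyes.grab_frame('top');cv2.imwrite('pics/t7.png',t)
a=cv2.resize(t[120:270,170:290],(320,400),interpolation=cv2.INTER_CUBIC)
cv2.imwrite('pics/m7.png',cv2.resize(np.hstack([im,a]),(800,333)))
E
```

```text
t: 17.6
eef_pos: [0.5184, 0.2167, 0.0937]
ee_rot: [-3.14, 0.001, 2.046]
force: [0.0, 0.0, -3.1]
width: 0.0119
t 17.6 w 11.9 F [ 0.   0.  -3.1] pos [0.5184 0.2167 0.0937] | d mm [-2.4 -1.7 -3.7] rot [ 0.0014 -0.001  -0.0029]
```

View pics/m7.png

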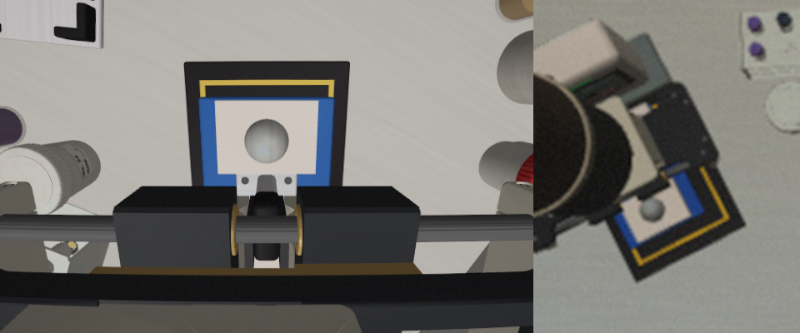

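The ball is seated, and the tray sits over the outline with its rear edge parallel to the yellow one (yellow corners at about (240,97) and (401,97) in the wrist view). I'll measure the residual.

```bash
python3 - <<'E'
from h import *
T=np.load('T7.npy');im=cv2.imread('pics/w7.png');hsv=cv2.cvtColor(im,cv2.COLOR_BGR2HSV)
m=cv2.inRange(hsv,(15,90,60),(38,255,255)); m[:80]=0;m[115:]=0;m[:,:225]=0;m[:,420:]=0
q=np.argwhere(m)[:,::-1]; print('yellow px',q.min(0),q.max(0),len(q))
def line(cols,mask,z):
    P=[]
    for c in cols:
        r=np.where(mask[:,c])[0]
        if len(r):P.append(at_z('wrist',(c,r.min()),z,T)[:2])
    P=np.array(P);v=np.linalg.svd(P-P.mean(0))[2][0];v=v*np.sign(v[1]);return P.mean(0),np.degrees(np.arctan2(v[1],v[0]))-90
print('yellow rear line',line(range(250,395,3),m,.005))
b=cv2.inRange(hsv,(100,120,50),(125,255,255));b[:100]=0;b[220:]=0
qb=np.argwhere(b)[:,::-1];print('blue px',qb.min(0),qb.max(0))
b2=b.copy();b2[:, :240]=0;b2[:,398:]=0
zt=T[2,3]-.034+.006
print('tray rear line',line(range(250,395,3),b2,zt))
ye=[at_z('wrist',(q[:,0].min(),q[:,1].min()),.005,T)[:2],at_z('wrist',(q[:,0].max(),q[:,1].min()),.005,T)[:2]]
r=np.where(b[125])[0];r=r[(r>200)&(r<430)]
tr=[at_z('wrist',(c,125),zt,T)[:2] for c in(r.min(),r.max())]
ux=np.array([np.cos(.4721),np.sin(.4721)]);uy=np.array([-ux[1],ux[0]])
print('yellow mid',np.mean(ye,0),'width',np.hypot(*(ye[0]-ye[1])),'-> reader ctr',np.mean(ye,0)+.075*ux)
print('tray mid y',np.mean(tr,0)@uy,'width',np.hypot(*(tr[0]-tr[1])),'reader y',np.mean(ye,0)@uy,'tcp y',T[:2,3]@uy)
l=line(range(250,395,3),b2,zt)[0];print('tray ctr x',l@ux+.064,'reader x wrist',line(range(250,395,3),m,.005)[0]@ux+.075,'tcp x',T[:2,3]@ux,'reader x top',np.array([.5163,.2142])@ux)
E
```

```text
yellow px [239  95] [401 114] 1388
yellow rear line (array([0.44827887, 0.18218992]), np.float64(27.645893259154832))
blue px [238 116] [401 219]
tray rear line (array([0.46010183, 0.18788884]), np.float64(27.244399641922243))
yellow mid [0.44865219 0.18084349] width 0.11085536533184026 -> reader ctr [0.51544834 0.21495031]
tray mid y -0.043193183582711125 width 0.08581573121213323 reader y -0.042966010400783516 tcp y -0.042755868977276984
tray ctr x 0.5592175834014272 reader x wrist 0.557096246971316 tcp x 0.5602008813159165 reader x top 0.557233733038723
```

```bash
python3 -m jog '[[-0.7,-0.4,-1,0,-0.001,0],[-0.9,-0.5,-1.5,0,0,0],[-0.5,-0.2,-1.2,0,0,0],[0,0,0,0,0,0],[0,0,0,0,0,0],[0,0,0,0,0,0]]'
python3 -c "
from h import *
delta([.5165,.2158,.0895],2.044); print(abs(status.get_state()['qd']).max())"
```

```text
t: 18.3
eef_pos: [0.5149, 0.2139, 0.09]
ee_rot: [-3.141, 0.001, 2.045]
force: [0.0, -0.5, -3.8]
width: 0.0116
t 18.3 w 11.6 F [ 0.  -0.5 -3.8] pos [0.5149 0.2139 0.09  ] | d mm [ 1.6  1.9 -0.5] rot [ 0.0014 -0.0004 -0.0005]
0.0003779697421855252
```

```bash
python3 -m jog '[[0.8,0.9,0,0,0,0],[0.6,0.6,0,0,0,0],[0,0,0,0,0,0],[0,0,0,0,0,0],[0,0,0,0,0,0]]'
python3 - <<'E'
from h import *
delta([.5165,.2158,.0895],2.044); print(abs(status.get_state()['qd']).max())
im=eyes.grab_frame('wrist');a=cv2.resize(eyes.grab_frame('scene')[170:350,80:320],(533,400),interpolation=cv2.INTER_CUBIC)
cv2.imwrite('pics/m8.png',cv2.resize(np.hstack([im[:,200:480],a]),(800,394)))
E
```

```text
t: 18.8
eef_pos: [0.5166, 0.2157, 0.0901]
ee_rot: [-3.141, 0.001, 2.045]
force: [-0.5, 0.3, -3.3]
width: 0.0121
t 18.8 w 12.1 F [-0.5  0.3 -3.3] pos [0.5166 0.2157 0.0901] | d mm [-0.1  0.1 -0.6] rot [ 0.0013 -0.0002 -0.0006]
0.0014814663706981211
```

View pics/m8.png

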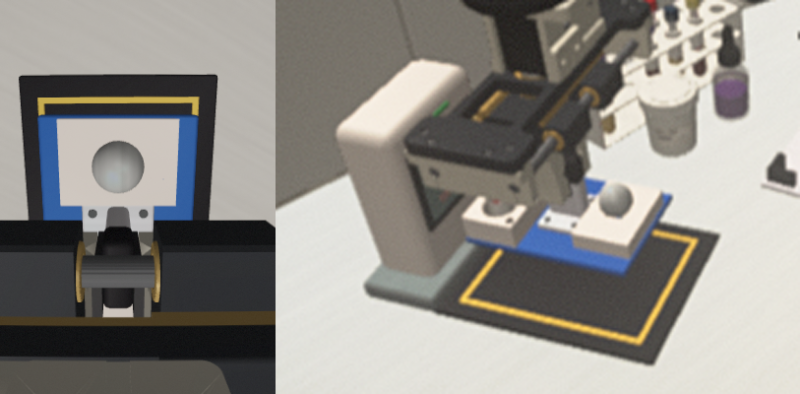

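The carrier hangs level and centred over the outline, with the ball seated, the vial end towards the window and no side contact force. I'm handing in.

```bash
python3 -c "
from h import *
print(workorder.job_done()); delta([.5165,.2158,.0895],2.044)"
```

```text
the job is handed in; nothing more can be done
None
the job is handed in; nothing more can be done
```

I stood the purple-capped vial in the one-dot well, then the dark-blue-capped vial in the two-dot well. I then lifted the carrier straight up by its handle plate, carried it to the reader and handed in at about 18.9 s, still holding it in the air.

**Position:** The last readings put the tool within about 0.2 mm and 0.1° of the target I set. By the handle height, the carrier's underside is about 5 cm above the pad. An earlier wrist picture put the tray about 2 mm off centre along the reader's x and 0.3 mm across it. I corrected the 2 mm but did not measure the alignment again afterwards.

**Still and level:** The arm was essentially still, the tilt was about 0.1° and the wrist force was just the load (3–4 N, no side push).

**Last pictures:** The final wrist and scene pictures show the ball in its seat and the vial end towards the window. The gripper partly hides the vials there. Both were last seen clearly upright in their wells just before I gripped the handle.

**Disagreements:**
- The top and wrist cameras differed by 1–2 mm, so I used the wrist camera for the fits.
- They also differed by about 0.6° on the outline's direction. The carrier's direction (27.2°) lies between the two readings.
- Each vial met its well floor with about 14–17 N just before release, below the 40 N limit.

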